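# Hang a slide carrier on the staining line

### The arm

A 6-joint arm with a two-finger parallel gripper is mounted at the origin on the work surface. World frame = base frame: x ahead of the robot, y to its left, z up, the work surface at z = 0. Lengths are in m, angles in rad, forces in N, time in s.
With the tool pointing down it reaches from about 0.3 to 0.825 m from the base axis. Payload 5.4 kg.
Tool frame: the origin (TCP) lies at the very end of the fingers, on their centre line; the grasp point (between the pads) lies 19 mm behind it; z points along the fingers, y is the direction in which the jaws open and shut (so a half turn about z gives the same grasp; the last joint's range is limited). The gripper opens to 92 mm and grips with 3 to 60 N. Pads are 20 mm wide; open, the fingers measure 128 mm over their backs; the gripper's body (75 mm by 189 mm) begins 69 mm behind the grasp point.
Start: joints at [-1.339, 0.158, 1.597, -0, 1.386, -0.21], TCP at [0.246, -0.52, 0.215] pointing down, gripper open.
Joint ranges: [-2.91, 2.91], [-0.94, 2.29], [0.18, 2.7], [-1.29, 4.43], [0.17, 2.64], [-3, 3]. Speed limits (rad/s): [2.57, 2.57, 3.14, 3.14, 3.14, 3.14].

### API

Orientations are given as a unit quaternion [x, y, z, w].
In Python, from workcell import telemetry, eyes, close_job gives the robot as it stands.
- The arm moves only by the shell command python3 -m handwheel 'ROWS' [FORCE]. ROWS is JSON, a list of rows, each an object with "jaw": the closure, from -1 (fully open) to 1 (shut), so that 0 is half open; "travel": the shift along the tool's x, y, z in mm, a list of three; "turn": the turn about the tool's z in degrees. A call has 1 to 12 rows; each row is the pose to reach, as a shift and turn from the pose commanded when the call began, along the tool's axes at that moment; what a row does not reach only later rows make up. A row lasts 1/8 s, in which the tool goes at most 62.5 mm and 10.7 degrees, less where a joint would pass 70% of its speed; a pose out of reach is approached as far as the arm can. A call with a gripper value outside its range is refused whole. The fingers move at their own pace and stop on an object; FORCE is the grip in N (left out, the last holds). Time passes only in rows, so rows that repeat a pose let the fingers close. It gives the time, the measured TCP pose, the force and the opening at its end, in the units of the state.
- telemetry.get_state(): the state, without advancing time (a new reading comes with each control period).
- eyes.snapshot(name): name is "scene" or "top"; returns the picture (384x512x3 uint8, red, green, blue); there is no depth.
- eyes.camera_info(name): a dict with "mtx" (3x3 intrinsics, pixels), "pose" (4x4, takes a point from camera to world coordinates). Camera axes: x right, y down, z forward; pixel columns grow to the right and rows downward; lengths in m; the calibration is good to about 2 mm. A picture is of the moment at which its call begins. camera_info takes no time and is no camera call.
- close_job(): hands the job in, once; it reports no verdict.
Trained networks look in the newest picture that a camera, given by its name, has taken for a name from the list of things; names that differ only in an ending like _2 or _b are one class to them, and where a whole thing is asked for, a point or a joint stands for the part that bears it (a point fixed in the world has none). Each returns a list of dicts, best first, with "score" (0 to 1); they miss things now and then, are a little off and sometimes report something else, mostly with a low value. They report only what shows in the picture. A call takes as long as a camera call.
- eyes.boxes_of(camera, label): "bbox" ([left, top, width, height] as shares, 0 to 1, of the picture: columns of its width, rows of its height, round what is visible of it).
- eyes.cut_out(camera, label): "pixels" (384x512 bool, what is visible of it) and "bbox" ([left, top, width, height] as shares, 0 to 1, of the picture: columns of its width, rows of its height, round what is visible of it).
- eyes.place_of(camera, label): "point" ([column, row] as shares, 0 to 1, of the picture: columns of its width, rows of its height: a listed point, or the origin of a listed thing).
The state is a dict: "clock": time; "qpos": joint angles; "joint_velocities": joint speeds; "effort": joint torques, N m; "tcp_pos": TCP position; "tcp_rot": TCP orientation; "force": force on the tool from outside, world axes, zero at the start; "moment": the same for the moment, N m; "opening": finger opening in m.
Only numpy, scipy, OpenCV 4.12 (cv2) and the standard library are available. Lean on these libraries where they do the work, as an engineer would, in place of code of your own. Each camera call takes 0.05 s, during which the arm holds its last target.

### The job

Hang the slide carrier with the orange handle on the rail of the staining line: lift its hook over the rail's anti-jump lip from the robot's side, lower it behind the lip, then slide it gently along by feel until the hook drops into the pocket in the yellow guide bar and sits fully home at the bottom, and let go so that it hangs there upright. Don't press or knock hard on the rail, and leave the spare carrier with the blue handle and the other things on the bench where they are.

Things in the scene. Friction and masses are not known exactly. Their poses are not given: they have to be found in the camera images.
- carrier: The carrier to hang, 0.17 to 0.33 kg, standing loose on the bench: white basket 40 mm (x) by 60 mm (y) of glass slides, steel hook and orange handle on top, 146 mm high. Origin: centre of its underside; z up; +x points to the hook's side. White back plate 60 mm wide, z 4 to 104 mm, rear face at x = 20 mm. It hangs with the basket on the robot's side of the rail, its +x along the rail's +x.
- carrier_handle (a point): Grip point on the orange handle, at (0, 0, 133) mm in the carrier's frame. The handle is a block 16 mm (x) by 36 mm (y), z 108 to 146 mm in the carrier's frame, free on all four sides above the steel bridge (34 mm wide, z 100 to 108 mm, x -13 to 39 mm).
- carrier_foot (a point): Lowest point of the hook's tongue, at (35, 0, 62) mm in the carrier's frame, same axes. The steel tongue hangs from the bridge: 8 mm thick (x 31 to 39 mm), 30 mm wide (y -15 to 15 mm), rounded at the foot. The gap between it and the back plate, which goes over the lip, is 11 mm (x 20 to 31 mm) and 38 mm deep.
- spare: A second carrier of the same shape and size with a blue handle; not to be moved. Same frame.
- rail: The staining line, fixed, 330 mm long along its y. Origin: on the bench under the lip's middle; z up; the robot's side is -x. White end housings (y -165 to -105 and 105 to 165 mm, x -15 to 59 mm, up to z 172 mm) close the channel's ends. Small baths on the robot's side under it, up to z 44 mm. Stiff; it bears at most 40 N from the carrier or the robot; a few newtons are enough to feel by.
- rail_lip (a point): Top edge of the anti-jump lip at mid-length, (0, 0, 160) mm in the rail's frame, same axes. The lip is an upright aluminium plate 6 mm thick (x -3 to 3 mm) with a rounded top, flat on the robot's side from z 60 mm up. Behind it: a channel 18 mm wide (x 3 to 21 mm), then a back wall (x 21 to 27 mm) up to z 150 mm.
- rail_channel (a point): Middle of the channel at the height of the yellow guide bar's top, (12, 0, 138) mm in the rail's frame. The bar fills the channel but for one pocket, 34 mm long in y, dark floor at z 126 mm. The pocket's centre is anywhere from y -30 to +30 mm and not measured: feel for it, or look from above. The bar does not shift. Fully home, the foot is at z 126 mm, the bridge 4 mm above the lip.
- amber: Amber bottle, 60 mm across, 130 mm high; leave alone. Origin: centre of its underside.
- jar: Clear jar with a blue lid, 64 mm across, 80 mm high; leave alone. Origin: centre of its underside.
- beaker: Glass beaker, 70 mm across, 85 mm high; leave alone. Origin: centre of its underside.
- tipbox: Red box, 85 mm (x) by 120 mm (y), 55 mm high; leave alone. Origin: centre of its underside.
- wash: White bottle with a red cap, 54 mm across, 110 mm high; leave alone. Origin: centre of its underside.
- tuberack: Orange rack with capped tubes, 70 mm (x) by 160 mm (y), 95 mm high; leave alone. Origin: centre of its underside.

How it is judged:
On the way, in this order (a step that is already met when the one before it is completed fails the run):
1. the carrier has been lifted until its hook's foot is above the lip (z of carrier_foot in the frame of rail above 0.16 m), for 0.1 s.
2. the hook's foot is behind the lip, below its top edge (x of carrier_foot in the frame of rail between 0.003 and 0.021 m and y of carrier_foot in the frame of rail between -0.09 and 0.09 m and z of carrier_foot in the frame of rail below 0.155 m), for 0.1 s.
At the end, for the whole second after the job is handed in: The orange-handled carrier hangs at rest, released, with its hook behind the lip and down in the pocket: the foot within 4 mm of the pocket's floor (below 130 mm in the rail's frame; the top of the guide bar is at 138 mm), the carrier within 0.15 rad (about 9 degrees) of upright (x of carrier_foot in the frame of rail between 0.003 and 0.021 m and y of carrier_foot in the frame of rail between -0.09 and 0.09 m and z of carrier_foot in the frame of rail below 0.13 m and angle between carrier's own z axis and vertical below 0.15 rad and linear speed of carrier below 0.02 m/s); the robot touches nothing.
It fails at once if the carrier presses or strikes the rail or its guide bar with more than 40 N (contact force between carrier and rail above 40 N).
It fails at once if the robot presses or strikes the rail with more than 40 N (contact force between any of the fingers, the arm and rail above 40 N).
It fails at once if the spare carrier or another thing on the bench is moved by more than 30 mm or tipped over (distance of any of spare, amber, jar, beaker, tipbox, wash, tuberack from where it was at the start of the episode above 0.03 m or angle between any of spare, amber, jar, beaker, tipbox, wash, tuberack's own z axis and vertical above 0.4 rad).
It also fails if it takes over 58 s, if anything falls off the work surface, if the arm or the gripper's body presses on something with over 40 N, if the wrist force passes 120 N, or if a joint passes its speed limit or range.

## Working session

There is one attempt and no reset: what is moved stays moved. The work goes in short steps, Python scripts to look and compute and a shell command to move; the robot and the scene stay as the last step left them, time stands still between calls to the robot, and variables do not carry over. Pictures are saved under pics/ and viewed, and the job is handed in when it is done.

```bash
mkdir -p pics; ls; cat > h.py <<'E'
import numpy as np, cv2
from workcell import telemetry, eyes, close_job
def snap(cam,fn,crop=None,scale=1):
    im=eyes.snapshot(cam); 
    o=im if crop is None else im[crop[1]:crop[3],crop[0]:crop[2]]
    o=cv2.resize(o,None,fx=scale,fy=scale,interpolation=cv2.INTER_CUBIC)
    cv2.imwrite('pics/'+fn,cv2.cvtColor(o,cv2.COLOR_RGB2BGR)); return im
def ray(cam,px):
    c=eyes.camera_info(cam); K=np.array(c['mtx']);T=np.array(c['pose'])
    d=T[:3,:3]@np.linalg.solve(K,[px[0],px[1],1.]); return T[:3,3],d
def at_z(cam,px,z):
    o,d=ray(cam,px); return o+d*(z-o[2])/d[2]
def proj(cam,p):
    c=eyes.camera_info(cam); K=np.array(c['mtx']);T=np.array(c['pose'])
    q=K@(T[:3,:3].T@(np.array(p)-T[:3,3])); return q[:2]/q[2]
def tri(p1,p2):
    (o1,d1),(o2,d2)=ray('scene',p1),ray('top',p2)
    s=np.linalg.lstsq(np.c_[d1,-d2],o2-o1,rcond=None)[0]
    a,b=o1+s[0]*d1,o2+s[1]*d2; return (a+b)/2,np.linalg.norm(a-b)
E
python3 - <<'E'
from h import *
snap('scene','s0.png',scale=1.5);snap('top','t0.png',scale=1.5)
for c in('scene','top'):
    i=eyes.camera_info(c);print(c,np.round(i['pose'],3).tolist(),np.round(i['mtx'],1).tolist())
P={}
for l in ['carrier_handle','rail_lip','rail_channel','carrier','spare','rail','carrier_foot']:
    for c in('scene','top'):
        r=eyes.place_of(c,l); print(l,c,[(np.round(np.array(x['point'])*[512,384],1).tolist(),round(x['score'],2)) for x in r[:3]])
print(telemetry.get_state())
E
```

```text
pics
scene [[-0.346, 0.675, -0.652, 1.52], [0.938, 0.263, -0.225, 0.337], [0.019, -0.689, -0.724, 1.171], [0.0, 0.0, 0.0, 1.0]] [[488.8, 0.0, 256.2], [0.0, 488.8, 187.1], [0.0, 0.0, 1.0]]
top [[0.019, -0.996, 0.085, 0.463], [-1.0, -0.019, 0.009, -0.004], [-0.008, -0.085, -0.996, 1.342], [0.0, 0.0, 0.0, 1.0]] [[363.8, 0.0, 252.8], [0.0, 363.8, 189.0], [0.0, 0.0, 1.0]]
carrier_handle scene [([214.4, 149.0], 0.57), ([132.0, 176.6], 0.52)]
carrier_handle top [([305.1, 214.1], 0.7)]
rail_lip scene [([219.1, 187.3], 0.83), ([154.8, 152.9], 0.54)]
rail_lip top [([277.2, 165.2], 0.97)]
rail_channel scene [([215.3, 192.3], 0.97), ([137.9, 213.6], 0.24)]
rail_channel top [([277.1, 160.9], 0.82), ([302.0, 216.2], 0.49)]
carrier scene [([215.8, 182.8], 0.91)]
carrier top [([299.7, 214.7], 0.71)]
spare scene [([303.5, 197.6], 0.86)]
spare top [([216.4, 218.5], 0.49)]
rail scene [([221.2, 226.2], 0.83)]
rail top [([275.0, 171.3], 0.81)]
carrier_foot scene [([211.3, 170.8], 0.58), ([138.3, 214.2], 0.16)]
carrier_foot top [([302.1, 203.8], 0.75)]
{'clock': 0.8, 'qpos': array([-1.33908835e+00,  1.58389020e-01,  1.59694593e+00, -1.60117355e-05,
        1.38621610e+00, -2.10102538e-01]), 'joint_velocities': array([-0.00053565, -0.00067131, -0.00094153, -0.00026699, -0.00026004,
        0.00249081]), 'effort': array([-1.11578029e-03, -3.85541117e+01, -3.22351921e+01,  7.02137151e-02,
        3.08599044e-02, -1.29041140e-05]), 'tcp_pos': array([ 0.24583222, -0.51980264,  0.21463444]), 'tcp_rot': array([ 9.75699174e-01,  2.19114403e-01, -7.64473185e-06,  2.08858851e-05]), 'force': array([-0.43993654,  0.74296796, -0.72799075]), 'moment': array([ 0.00022576, -0.01123674, -0.02242502]), 'opening': 0.09196040546879627}
```

View pics/s0.png

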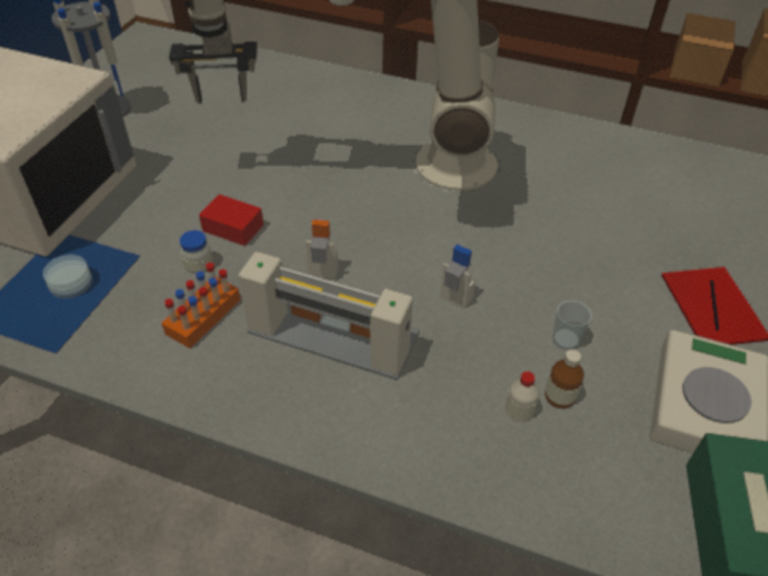

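View pics/t0.png

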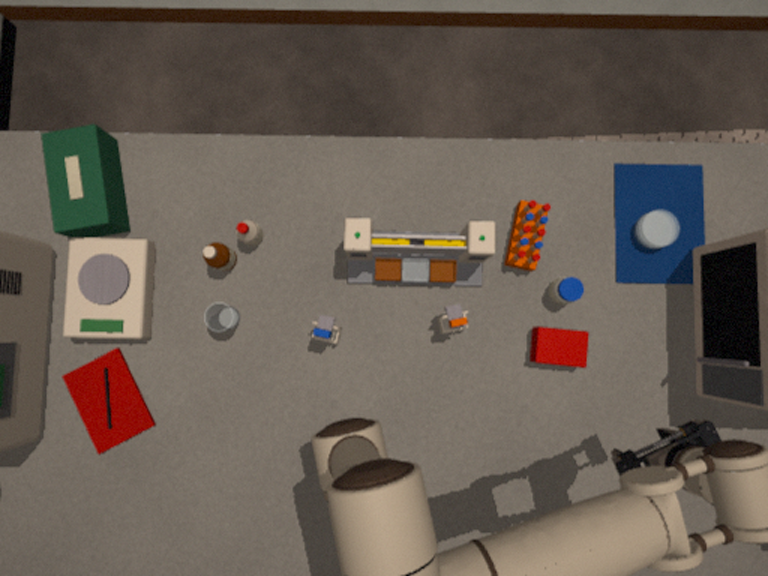

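The scene view shows the orange carrier at about (215,160) px and the rail at (220,205). The top view shows the rail at (279,160), with a gap in the yellow bar near (278,161). Next I'll zoom in.

```bash
python3 - <<'E'
from h import *
snap('top','t1.png',(215,130,345,235),6);snap('scene','s1.png',(150,130,290,255),5)
r=eyes.cut_out('top','carrier_handle');s=eyes.cut_out('scene','carrier_handle')
for n,q in(('top',r),('scene',s)):
  for x in q[:2]: print(n,x['score'],np.array(x['bbox'])*[512,384,512,384])
a,e=tri((214.4,149),(305.1,214.1));print('handle',a,e)
a,e=tri((219.1,187.3),(277.2,165.2));print('lip',a,e)
a,e=tri((215.3,192.3),(277.1,160.9));print('chan',a,e)
a,e=tri((211.3,170.8),(302.1,203.8));print('foot',a,e)
a,e=tri((303.5,197.6),(216.4,218.5));print('spare',a,e)
E
```

```text
top 0.71 [291.7888 202.9824  18.8928  23.5008]
scene 0.92 [205.2096 147.8016  20.3776  39.3984]
handle [ 0.48525281 -0.16462885  0.14046601] 0.0031270455906760846
lip [ 0.64511317 -0.07428379  0.15646637] 0.006407552460769578
chan [ 0.6612892  -0.07652714  0.15045062] 0.011564124444871655
foot [ 0.52182244 -0.16227151  0.07893971] 0.0031965636062381737
spare [0.46661502 0.13682467 0.01463588] 0.004618868544189332
```

```bash
ls pics
```

```text
s0.png
s1.png
t0.png
t1.png
```

View pics/t1.png

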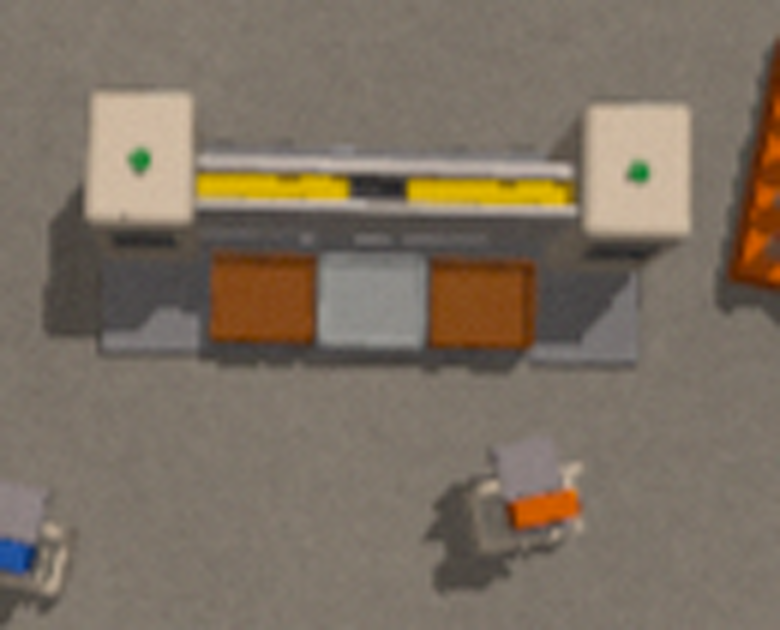

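View pics/s1.png

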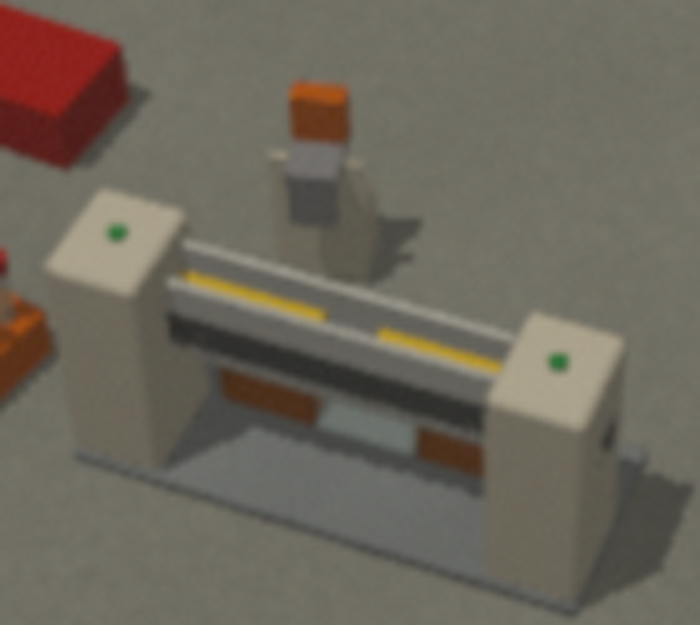

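```bash
cat > fit.py <<'E'
from h import *
from scipy.optimize import minimize, least_squares
def corners(x,y,yaw,X,Y,Z):
    c,s=np.cos(yaw),np.sin(yaw)
    return [[x+c*a-s*b,y+s*a+c*b,z] for a in X for b in Y for z in Z]
def handlefit(p0,color='o',tilt=None,zoff=0):
    ms={}
    for cam in('scene','top'):
        im=eyes.snapshot(cam); h=cv2.cvtColor(cv2.resize(im,None,fx=4,fy=4,interpolation=cv2.INTER_LINEAR),cv2.COLOR_RGB2HSV)
        m=(h[...,0]<16)&(h[...,1]>150)&(h[...,2]>90)
        u=proj(cam,[p0[0],p0[1],.127+zoff])*4; g=np.zeros_like(m); r=80
        u=u.astype(int); g[u[1]-r:u[1]+r,u[0]-r:u[0]+r]=1; m=m&g
        n,l,st,_=cv2.connectedComponentsWithStats(m.astype(np.uint8)); k=1+st[1:,4].argmax(); ms[cam]=(l==k)
    def render(cam,p):
        q=np.array([proj(cam,c) for c in corners(*p,(-.008,.008),(-.018,.018),(.108+zoff,.146+zoff))])*4+1.5
        o=np.zeros((384*4,512*4),np.uint8); cv2.fillConvexPoly(o,cv2.convexHull(q.astype(np.float32)).round().astype(np.int32),1); return o>0
    def cost(v):
        p=(v[0]/1000,v[1]/1000,v[2]/50); s=0
        for cam,m in ms.items():
            o=render(cam,p); s+=1-(o&m).sum()/(o|m).sum()
        return s
    best=None
    for y in(p0[2]-.2,p0[2],p0[2]+.2):
        v0=np.array([p0[0]*1000,p0[1]*1000,y*50])
        r=minimize(cost,v0,method='Nelder-Mead',options=dict(initial_simplex=[v0,v0+[6,0,0],v0+[0,6,0],v0+[0,0,6]]))
        if best is None or r.fun<best.fun: best=r
    return best.x/[1000,1000,50],best.fun
E
python3 - <<'E'
from fit import *
print('carrier',handlefit((.486,-.164,.2)))
t=lambda x,y:np.array([x,y])/6-.5+1/12+[215,130]
s=lambda x,y:np.array([x,y])/5-.4+[150,130]
obs=[('top',t(140,160),(22,135,172)),('top',t(638,172),(22,-135,172)),('scene',s(558,362),(22,135,172)),('scene',s(117,232),(22,-135,172)),
('top',t(90,92),(59,165,172)),('top',t(690,103),(59,-165,172)),('top',t(193,92),(59,105,172)),('top',t(588,103),(59,-105,172)),('top',t(690,237),(-15,-165,172)),('top',t(86,220),(-15,165,172)),
('scene',s(48,262),(59,-165,172)),('scene',s(185,213),(-15,-105,172)),('scene',s(105,190),(-15,-165,172)),('scene',s(132,292),(59,-105,172)),('scene',s(536,314),(-15,105,172)),('scene',s(624,345),(-15,165,172)),('scene',s(577,428),(59,165,172)),('scene',s(487,400),(59,105,172))]
def W(v,p):
    c,n=np.cos(v[2]),np.sin(v[2]);a,b,z=np.array(p)/1000
    return [v[0]+c*a-n*b,v[1]+n*a+c*b,z]
f=lambda v:np.concatenate([proj(c,W(v,p))-q for c,q,p in obs])
r=least_squares(f,[.645,-.075,0],loss='soft_l1');print('rail',r.x,np.degrees(r.x[2]));print(np.round(r.fun.reshape(-1,2),1).tolist())
v=r.x
for c,q in [('top',t(349,187)),('top',t(407,188)),('scene',s(325,317)),('scene',s(378,331))]:
    w=at_z(c,q,.138)-[v[0],v[1],0]; cc,n=np.cos(v[2]),np.sin(v[2]); print(c,[cc*w[0]+n*w[1],-n*w[0]+cc*w[1]])
E
```

```text
Traceback (most recent call last):
  File "fit.py", line 25, in handlefit
    r=minimize(cost,v0,method='Nelder-Mead',options=dict(initial_simplex=[v0,v0+[6,0,0],v0+[0,6,0],v0+[0,0,6]]))
  File "fit.py", line 20, in cost
    o=render(cam,p); s+=1-(o&m).sum()/(o|m).sum()
  File "fit.py", line 15, in render
    q=np.array([proj(cam,c) for c in corners(*p,(-.008,.008),(-.018,.018),(.108+zoff,.146+zoff))])*4+1.5
                ~~~~^^^^^^^
  File "h.py", line 14, in proj
    c=eyes.camera_info(cam); K=np.array(c['mtx']);T=np.array(c['pose'])
ValueError: time passes only in moves, steps and waits
```

```bash
python3 - <<'E'
s=open('h.py').read()
s=s.replace("c=eyes.camera_info(cam);","c=CI(cam);").replace("def ray","import functools\nCI=functools.lru_cache(lambda c:eyes.camera_info(c))\ndef ray",1)
open('h.py','w').write(s)
E
cat > railfit.py <<'E'
from fit import *
t=lambda x,y:np.array([x,y])/6-.5+1/12+[215,130]
s=lambda x,y:np.array([x,y])/5-.4+[150,130]
obs=[('top',t(140,160),(22,135,172)),('top',t(638,172),(22,-135,172)),('scene',s(558,362),(22,135,172)),('scene',s(117,232),(22,-135,172)),
('top',t(90,92),(59,165,172)),('top',t(690,103),(59,-165,172)),('top',t(193,92),(59,105,172)),('top',t(588,103),(59,-105,172)),('top',t(690,237),(-15,-165,172)),('top',t(86,220),(-15,165,172)),
('scene',s(48,262),(59,-165,172)),('scene',s(185,213),(-15,-105,172)),('scene',s(105,190),(-15,-165,172)),('scene',s(132,292),(59,-105,172)),('scene',s(536,314),(-15,105,172)),('scene',s(624,345),(-15,165,172)),('scene',s(577,428),(59,165,172)),('scene',s(487,400),(59,105,172))]
def W(v,p):
    c,n=np.cos(v[2]),np.sin(v[2]);a,b,z=np.array(p)/1000
    return [v[0]+c*a-n*b,v[1]+n*a+c*b,z]
for sel in(('top','scene'),('top',),('scene',)):
    ob=[o for o in obs if o[0] in sel]
    f=lambda v:np.concatenate([proj(c,W(v,p))-q for c,q,p in ob])
    r=least_squares(f,[.645,-.075,0],loss='soft_l1');print('rail',sel,np.round(r.x,4),np.degrees(r.x[2]));print(np.round(r.fun.reshape(-1,2),1).tolist())
    v=r.x
    for c,q in [('top',t(349,187)),('top',t(407,188)),('scene',s(325,317)),('scene',s(378,331))]:
        w=at_z(c,q,.138)-[v[0],v[1],0]; cc,n=np.cos(v[2]),np.sin(v[2]); print(c,[round(cc*w[0]+n*w[1],4),round(-n*w[0]+cc*w[1],4)])
E
python3 - <<'E'
from fit import *
print('carrier',handlefit((.486,-.164,.2)))
import railfit
E
```

```text
carrier (array([ 0.48500604, -0.16771586,  0.2393543 ]), np.float64(0.4117520113945723))
rail ('top', 'scene') [ 0.6476 -0.076  -0.0116] -0.6659766681490913
[[-0.3, -0.8], [-0.2, -0.3], [-0.2, 0.7], [-0.1, 0.5], [-0.8, -0.9], [0.6, 0.2], [0.5, -0.4], [-0.9, -0.3], [0.3, 0.4], [-0.9, 0.2], [-1.9, 0.3], [1.5, -1.3], [-1.0, -2.1], [0.3, 0.0], [-1.2, -1.8], [1.4, -2.1], [1.7, 0.2], [-1.1, -0.5]]
top [np.float64(0.0137), np.float64(0.0189)]
top [np.float64(0.0141), np.float64(-0.0134)]
scene [np.float64(0.008), np.float64(-0.012)]
scene [np.float64(0.0067), np.float64(0.0206)]
rail ('top',) [ 0.6468 -0.0769 -0.0059] -0.34009645361239005
[[-0.1, -0.3], [0.1, -0.3], [-0.6, -0.4], [0.7, 0.2], [0.6, 0.1], [-0.7, -0.3], [0.6, 0.4], [-0.6, 0.8]]
top [np.float64(0.0146), np.float64(0.0198)]
top [np.float64(0.0148), np.float64(-0.0125)]
scene [np.float64(0.0087), np.float64(-0.0111)]
scene [np.float64(0.0076), np.float64(0.0215)]
rail ('scene',) [ 0.6491 -0.0749 -0.0211] -1.2095592351074946
[[-0.2, 1.5], [0.1, 0.7], [-1.7, 0.3], [1.8, -1.1], [-0.6, -2.0], [0.4, 0.2], [-1.1, -1.1], [1.5, -1.2], [1.5, 1.1], [-1.3, 0.2]]
top [np.float64(0.0121), np.float64(0.0179)]
top [np.float64(0.0128), np.float64(-0.0144)]
scene [np.float64(0.0066), np.float64(-0.0131)]
scene [np.float64(0.005), np.float64(0.0195)]
```

```bash
cat > go.py <<'E'
import sys
from h import *
from scipy.spatial.transform import Rotation as R
def go(x,y,z,ydir_deg):
    s=telemetry.get_state(); Rm=R.from_quat(s['tcp_rot']).as_matrix()
    d=Rm.T@(np.array([x,y,z])-s['tcp_pos'])*1000
    cur=np.degrees(np.arctan2(Rm[1,1],Rm[0,1])); dy=(ydir_deg-cur+90)%180-90
    print('travel',d.round(1),'turn',round(-dy,1),'tilt',Rm[:,2].round(4),'F',s['force'].round(1),'M',s['moment'].round(2),'clk',s['clock'],'open',s['opening'],'tcp',s['tcp_pos'].round(4),'ydir',round(cur,2))
if __name__=='__main__': go(*map(float,sys.argv[1:5]))
E
python3 go.py .485 -.168 .215 13.7
```

```text
travel [ 366.6 -215.7   -0.4] turn -78.4 tilt [-0.  0. -1.] F [-0.8 -0.8 -0.6] M [0.03 0.   0.02] clk 1.2 open 0.091742194971416 tcp [ 0.2458 -0.5198  0.2146] ydir -64.69
```

```bash
python3 -m handwheel '[{"jaw":-1,"travel":[45,-25,0],"turn":-9},{"jaw":-1,"travel":[90,-53,0],"turn":-19},{"jaw":-1,"travel":[135,-80,0],"turn":-29},{"jaw":-1,"travel":[180,-106,0],"turn":-39},{"jaw":-1,"travel":[225,-132,0],"turn":-49},{"jaw":-0.7,"travel":[270,-159,0],"turn":-59},{"jaw":-0.4,"travel":[315,-185,0],"turn":-69},{"jaw":-0.2,"travel":[350,-206,0],"turn":-78.4},{"jaw":-0.2,"travel":[366.6,-215.7,0],"turn":-78.4},{"jaw":-0.2,"travel":[366.6,-215.7,0],"turn":-78.4},{"jaw":-0.2,"travel":[366.6,-215.7,0],"turn":-78.4}]' 20; python3 go.py .485 -.168 .116 13.7; python3 -c "
from h import *
snap('top','t2.png',(270,170,350,250),8);snap('scene','s2.png',(150,100,270,220),5)"
```

```text
clock: 2.58
tcp_pos: [0.4847, -0.1687, 0.2146]
tcp_rot: [0.618, 0.786, -0.0, -0.0]
force: [-0.6, 0.5, -0.3]
opening: 0.0553
travel [ 0.6  0.5 98.6] turn -0.0 tilt [-3.e-04 -3.e-04 -1.e+00] F [-0.6  0.5 -0.3] M [ 0.01 -0.1  -0.01] clk 2.575 open 0.05534811472816521 tcp [ 0.4847 -0.1687  0.2146] ydir 13.68
```

View pics/s2.png

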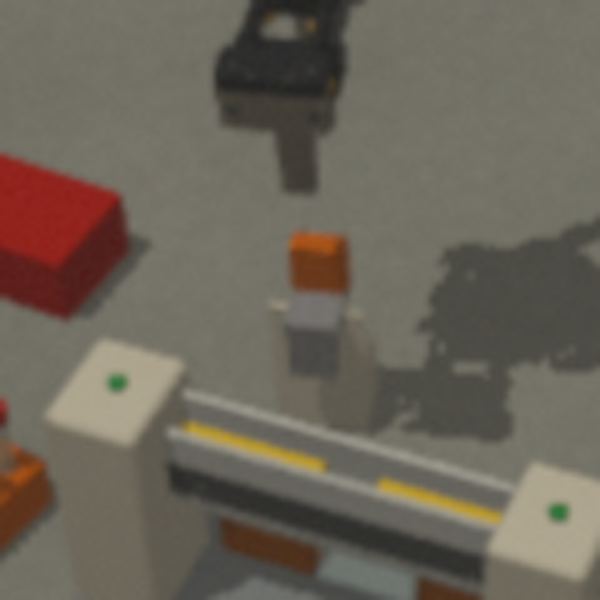

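View pics/t2.png

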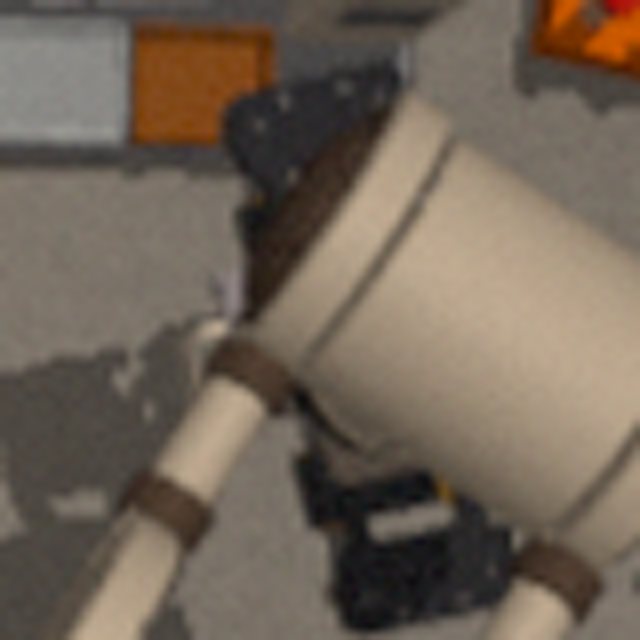

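```bash
python3 -c "
from fit import *
for z in (.215,): print((proj('scene',[.4847,-.1687,z])-[150,100])*5)
print([((proj('scene',c)-[150,100])*5).round() for c in corners(.485,-.168,.24,(-.008,.008),(-.018,.018),(.108,.146))])
print([((proj('scene',c)-[150,100])*5).round() for c in corners(.4847,-.1687,.2388,(-.028,.028),(-.01,.01),(.215,))])
"
```

```text
[308.38371109 150.70026079]
[array([291., 270.]), array([288., 226.]), array([347., 275.]), array([345., 231.]), array([287., 287.]), array([284., 242.]), array([343., 292.]), array([341., 248.])]
[array([300., 120.]), array([333., 123.]), array([284., 179.]), array([317., 182.])]
```

```bash
python3 -m handwheel '[{"jaw":-0.2,"travel":[0,0,25],"turn":0},{"jaw":-0.2,"travel":[-1,0,50],"turn":0},{"jaw":-0.2,"travel":[-1,0,70],"turn":0},{"jaw":-0.2,"travel":[-1,0,85],"turn":0},{"jaw":-0.2,"travel":[-1,0,94],"turn":0},{"jaw":-0.2,"travel":[-1,0,98.5],"turn":0},{"jaw":-0.2,"travel":[-1,0,98.5],"turn":0}]' 20; python3 go.py .485 -.168 .116 13.7;  python3 -c "
from h import *
snap('scene','s3.png',(170,110,260,200),7)"
```

```text
clock: 3.55
tcp_pos: [0.4854, -0.1692, 0.1163]
tcp_rot: [0.618, 0.786, 0.0, 0.0]
force: [-1.0, -0.8, -0.3]
opening: 0.0548
travel [ 1.2 -0.1  0.3] turn 0.0 tilt [ 2.e-04 -2.e-04 -1.e+00] F [-1.  -0.8 -0.3] M [-0.01 -0.07  0.01] clk 3.55 open 0.054789395597063584 tcp [ 0.4854 -0.1692  0.1163] ydir 13.71
```

View pics/s3.png

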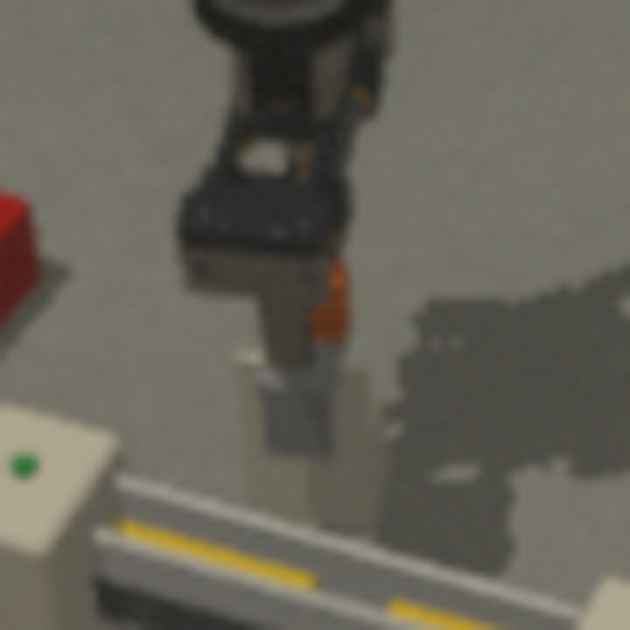

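```bash
python3 -m handwheel '[{"jaw":-0.2,"travel":[2,0,0],"turn":0},{"jaw":0.2,"travel":[2.5,0,0],"turn":0},{"jaw":0.6,"travel":[2.5,0,0],"turn":0},{"jaw":1,"travel":[2.5,0,0],"turn":0},{"jaw":1,"travel":[2.5,0,0],"turn":0},{"jaw":1,"travel":[2.5,0,0],"turn":0},{"jaw":1,"travel":[2.5,0,0],"turn":0}]' 30; python3 go.py .485 -.168 .116 13.7
```

```text
clock: 4.47
tcp_pos: [0.4846, -0.1666, 0.116]
tcp_rot: [0.618, 0.786, -0.0, -0.0]
force: [-0.1, -0.8, 0.1]
opening: 0.0155
travel [-1.5  0.1  0. ] turn 0.0 tilt [-2.e-04  1.e-04 -1.e+00] F [-0.1 -0.8  0.1] M [-0.07 -0.04  0.05] clk 4.475 open 0.015548348324620685 tcp [ 0.4846 -0.1666  0.116 ] ydir 13.71
```

```bash
python3 -m handwheel '[{"jaw":1,"travel":[0,0,-5],"turn":0},{"jaw":1,"travel":[0,0,-15],"turn":0},{"jaw":1,"travel":[0,0,-35],"turn":0},{"jaw":1,"travel":[0,0,-60],"turn":0},{"jaw":1,"travel":[0,0,-85],"turn":0},{"jaw":1,"travel":[0,0,-110],"turn":0},{"jaw":1,"travel":[0,0,-122],"turn":0},{"jaw":1,"travel":[0,0,-125],"turn":0},{"jaw":1,"travel":[0,0,-125],"turn":0},{"jaw":1,"travel":[0,0,-125],"turn":0}]'; python3 go.py .588 -.0726 .241 -0.7
```

```text
clock: 5.72
tcp_pos: [0.4841, -0.1663, 0.24]
tcp_rot: [0.618, 0.786, -0.0, -0.001]
force: [0.4, 0.6, -1.4]
opening: 0.016
travel [ 66.4 123.1  -1.1] turn 14.4 tilt [-0.0017  0.0011 -1.    ] F [ 0.4  0.6 -1.4] M [ 0.01 -0.05  0.  ] clk 5.725 open 0.016019804771619368 tcp [ 0.4841 -0.1663  0.24  ] ydir 13.71
```

```bash
python3 go.py .588 -.0626 .241 -0.7; python3 -m handwheel '[{"jaw":1,"travel":[8,13,0],"turn":1.5},{"jaw":1,"travel":[18,30,0],"turn":4},{"jaw":1,"travel":[30,50,0],"turn":6.5},{"jaw":1,"travel":[42,70,0],"turn":9},{"jaw":1,"travel":[54,90,0],"turn":11.5},{"jaw":1,"travel":[66,107,0],"turn":13.5},{"jaw":1,"travel":[73,118,0],"turn":14.4},{"jaw":1,"travel":[76,121,0],"turn":14.4},{"jaw":1,"travel":[76,121,0],"turn":14.4},{"jaw":1,"travel":[76,121,0],"turn":14.4}]'; python3 go.py .588 -.0626 .241 -0.7;python3 -c "
from h import *
snap('top','t4.png',(215,110,345,215),6);snap('scene','s4.png',(150,110,290,235),5)"
```

```text
travel [ 76.1 125.5  -1.1] turn 14.4 tilt [-0.0017  0.0011 -1.    ] F [ 0.4  0.6 -1.4] M [ 0.01 -0.05  0.  ] clk 5.725 open 0.016019804771619368 tcp [ 0.4841 -0.1663  0.24  ] ydir 13.71
clock: 6.98
tcp_pos: [0.5839, -0.0646, 0.2411]
tcp_rot: [0.711, 0.703, -0.0, -0.0]
force: [0.0, -0.1, -2.2]
opening: 0.0156
travel [2.  4.1 0.1] turn -0.0 tilt [-2.e-04 -2.e-04 -1.e+00] F [ 0.  -0.1 -2.2] M [-0.09 -0.03 -0.03] clk 6.975 open 0.015606646139528875 tcp [ 0.5839 -0.0646  0.2411] ydir -0.71
```

View pics/s4.png

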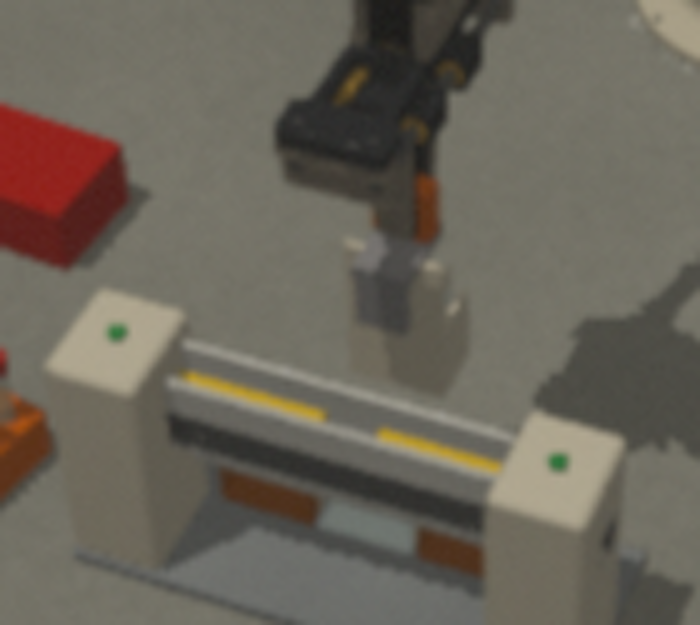

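View pics/t4.png

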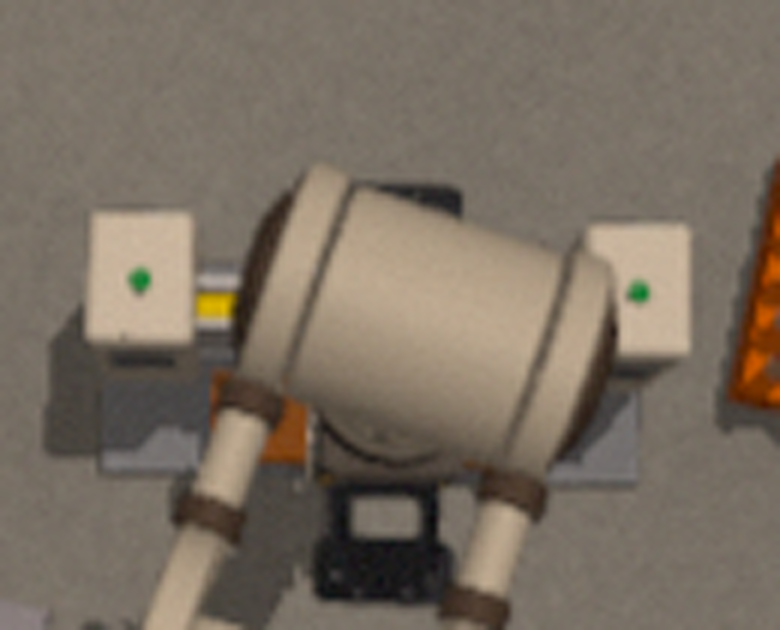

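```bash
python3 -c "
from railfit import *
" >/dev/null; python3 - <<'E'
from fit import *
import cv2
def P(a,b,z,o=(.5839,-.0646,.125),yaw=-.0122):
    c,n=np.cos(yaw),np.sin(yaw); return proj('scene',[o[0]+c*a-n*b,o[1]+n*a+c*b,o[2]+z])
im=cv2.imread('pics/s4.png')
im=cv2.resize(im[100:425,200:520],None,fx=2,fy=2,interpolation=cv2.INTER_CUBIC)
def Z(p): return tuple(int(round(q)) for q in (((p-[150,110])*5+2-[200,100])*2))
for a,b,pairs in [(.039,None,[(-.015,.064),(.015,.064),(.015,.108),(-.015,.108)])]:
    q=[Z(P(a,y,z)) for y,z in pairs]
    cv2.polylines(im,[np.array(q)],True,(0,255,0),1)
q=[Z(P(x,y,.108)) for x,y in [(.039,-.017),(.039,.017),(.008,.017),(.008,-.017)]]; cv2.polylines(im,[np.array(q)],True,(255,0,255),1)
q=[Z(P(x,y,z)) for x,y,z in [(.02,-.03,.004),(.02,.03,.004),(.02,.03,.104),(.02,-.03,.104)]]; cv2.polylines(im,[np.array(q)],True,(0,0,255),1)
q=[Z(P(x,y,.146)) for x,y in [(.008,-.018),(.008,.018),(-.008,.018),(-.008,-.018)]]; cv2.polylines(im,[np.array(q)],True,(255,255,0),1)
V=(.6476,-.076,-.0116)
def RP(a,b,z):
    c,n=np.cos(V[2]),np.sin(V[2]); return proj('scene',[V[0]+c*a-n*b,V[1]+n*a+c*b,z])
for pts in [[(-.003,-.105,.16),(-.003,.105,.16)],[(.003,-.105,.16),(.003,.105,.16)],[(.021,-.105,.15),(.021,.105,.15)],[(.021,-.0135,.138),(.003,-.0135,.138)],[(.021,.0205,.138),(.003,.0205,.138)]]:
    cv2.polylines(im,[np.array([Z(RP(*p)) for p in pts])],False,(255,255,255),1)
cv2.imwrite('pics/s4o.png',im)
E
```

```text
(no output)
```

View pics/s4o.png

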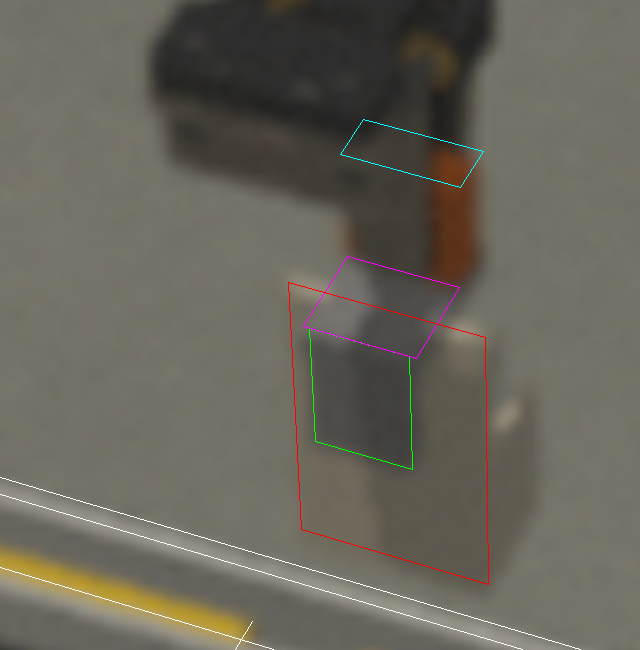

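```bash
python3 go.py .624 -.0620 .225 -0.7; python3 -m handwheel '[{"jaw":1,"travel":[0.5,6,0],"turn":0},{"jaw":1,"travel":[1,16,0],"turn":0},{"jaw":1,"travel":[2,27,0],"turn":0},{"jaw":1,"travel":[2,36,2],"turn":0},{"jaw":1,"travel":[2,40,8],"turn":0},{"jaw":1,"travel":[2,40,14],"turn":0},{"jaw":1,"travel":[2,40,16],"turn":0},{"jaw":1,"travel":[2,40,16],"turn":0},{"jaw":1,"travel":[2,40,16],"turn":0}]'; python3 go.py .624 -.062 .225 -0.7;python3 -c "
from h import *
snap('scene','s5.png',(150,110,290,235),5)"
```

```text
travel [ 3.  40.  16.2] turn -0.0 tilt [ 0.e+00 -2.e-04 -1.e+00] F [-0.1 -0.2 -2.9] M [-0.02  0.    0.04] clk 7.075 open 0.01592157367085083 tcp [ 0.5839 -0.0645  0.2412] ydir -0.72
clock: 8.2
tcp_pos: [0.6237, -0.0624, 0.2247]
tcp_rot: [0.711, 0.703, -0.0, -0.001]
force: [-2.9, -0.6, -4.6]
opening: 0.0156
travel [ 0.5  0.3 -0.3] turn 0.0 tilt [-1.2e-03  3.0e-04 -1.0e+00] F [-2.9 -0.6 -4.6] M [-0.01  0.62  0.12] clk 8.2 open 0.015603479373239816 tcp [ 0.6237 -0.0624  0.2247] ydir -0.69
```

```bash
cat > ov.py <<'E'
from fit import *
import sys
from scipy.spatial.transform import Rotation as R
def ov(src,out,V=(.6495,-.075,-.0122),box=(200,150,520,450),dz=.116):
    s=telemetry.get_state(); t=s['tcp_pos']; Rm=R.from_quat(s['tcp_rot']).as_matrix(); yaw=np.arctan2(Rm[1,1],Rm[0,1])
    o=(t[0],t[1],t[2]-dz)
    def P(a,b,z):
        c,n=np.cos(yaw),np.sin(yaw); return proj('scene',[o[0]+c*a-n*b,o[1]+n*a+c*b,o[2]+z])
    def RP(a,b,z):
        c,n=np.cos(V[2]),np.sin(V[2]); return proj('scene',[V[0]+c*a-n*b,V[1]+n*a+c*b,z])
    im=cv2.imread(src); im=cv2.resize(im[box[1]:box[3],box[0]:box[2]],None,fx=2,fy=2,interpolation=cv2.INTER_CUBIC)
    Z=lambda p: tuple(int(round(q)) for q in (((p-[150,110])*5+2-[box[0],box[1]])*2))
    D=lambda pts,col,cl=True: cv2.polylines(im,[np.array(pts)],cl,col,1)
    D([Z(P(.039,y,z)) for y,z in [(-.015,.062),(.015,.062),(.015,.108),(-.015,.108)]],(0,255,0))
    D([Z(P(x,y,.108)) for x,y in [(.039,-.017),(.039,.017),(.008,.017),(.008,-.017)]],(255,0,255))
    D([Z(P(.02,y,z)) for y,z in [(-.03,.004),(.03,.004),(.03,.104),(-.03,.104)]],(0,0,255))
    for pts in [[(-.003,-.105,.16),(-.003,.105,.16)],[(.003,-.105,.16),(.003,.105,.16)],[(.021,-.105,.15),(.021,.105,.15)],[(.021,-.013,.138),(.003,-.013,.138)],[(.021,.021,.138),(.003,.021,.138)]]:
        D([Z(RP(*p)) for p in pts],(255,255,255),False)
    cv2.imwrite(out,im)
ov('pics/'+sys.argv[1],'pics/'+sys.argv[2])
E
python3 ov.py s5.png s5o.png
```

```text
(no output)
```

View pics/s5o.png

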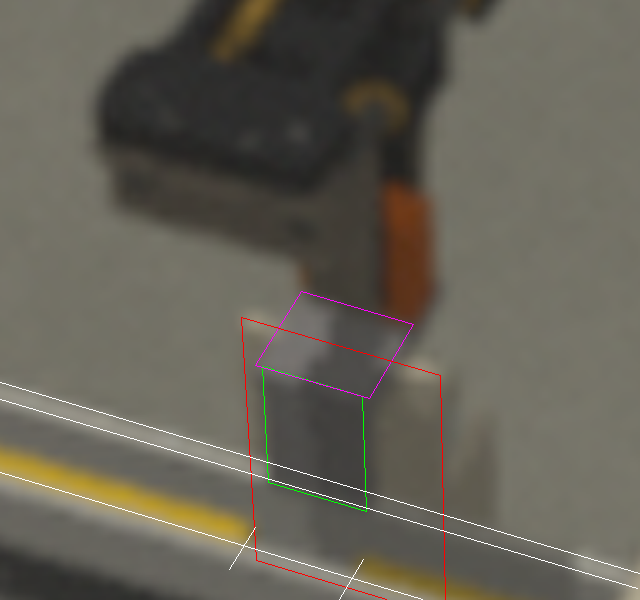

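View pics/s5.png

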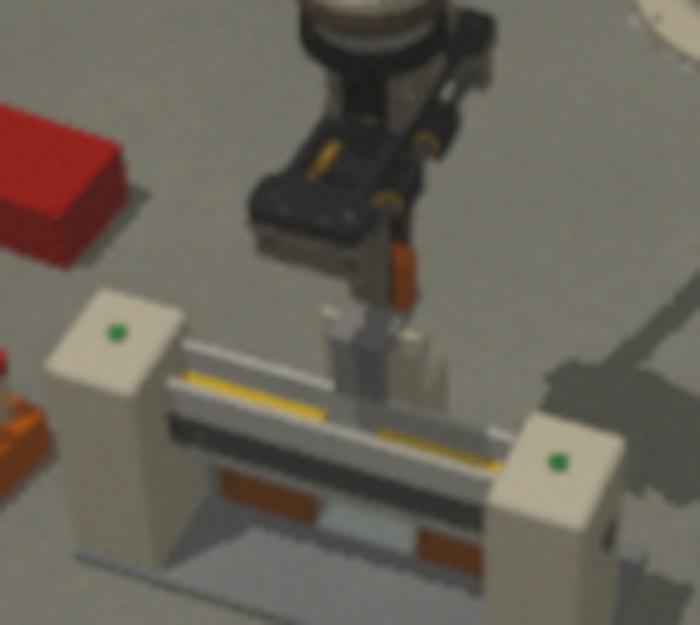

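```bash
python3 -m handwheel '[{"jaw":1,"travel":[0,-2.5,0],"turn":0},{"jaw":1,"travel":[0,-2.5,0],"turn":0},{"jaw":1,"travel":[0,-2.5,0],"turn":0},{"jaw":1,"travel":[0,-2.5,0],"turn":0}]'; python3 go.py .621 -.062 .214 -0.7
```

```text
clock: 8.75
tcp_pos: [0.622, -0.0626, 0.2254]
tcp_rot: [0.711, 0.703, 0.0, 0.0]
force: [-0.1, 0.5, -3.0]
opening: 0.0159
travel [ 0.6 -1.  11.4] turn 0.0 tilt [ 8.e-04 -2.e-04 -1.e+00] F [-0.1  0.5 -3. ] M [-0.05 -0.05 -0.02] clk 8.75 open 0.01593320408543274 tcp [ 0.622  -0.0626  0.2254] ydir -0.69
```

```bash
python3 -m handwheel '[{"jaw":1,"travel":[0,-0.5,3],"turn":0},{"jaw":1,"travel":[0,-0.5,6],"turn":0},{"jaw":1,"travel":[0,-0.5,9],"turn":0},{"jaw":1,"travel":[0,-0.5,12],"turn":0},{"jaw":1,"travel":[0,-0.5,14],"turn":0},{"jaw":1,"travel":[0,-0.5,14],"turn":0}]'; python3 go.py .621 -.062 .204 -0.7
```

```text
clock: 9.5
tcp_pos: [0.6211, -0.0625, 0.2109]
tcp_rot: [0.711, 0.703, -0.0, -0.0]
force: [0.3, -1.1, -2.3]
opening: 0.0155
travel [ 0.5 -0.1  6.9] turn 0.0 tilt [-4.e-04  2.e-04 -1.e+00] F [ 0.3 -1.1 -2.3] M [ 0.   -0.05 -0.01] clk 9.5 open 0.015544193313193453 tcp [ 0.6211 -0.0625  0.2109] ydir -0.69
```

Free so far; the foot is at about 157 mm. I'll continue down.

```bash
python3 -m handwheel '[{"jaw":1,"travel":[0,0,2],"turn":0},{"jaw":1,"travel":[0,0,4],"turn":0},{"jaw":1,"travel":[0,0,6],"turn":0},{"jaw":1,"travel":[0,0,8],"turn":0},{"jaw":1,"travel":[0,0,8],"turn":0}]'; python3 go.py .621 -.062 .194 -0.7; python3 -c "
from h import *
snap('scene','s6.png',(150,110,290,235),5)"; python3 ov.py s6.png s6o.png
```

```text
clock: 10.12
tcp_pos: [0.6211, -0.0625, 0.2028]
tcp_rot: [0.711, 0.703, -0.0, -0.0]
force: [0.4, 0.7, -2.8]
opening: 0.0159
travel [ 0.5 -0.1  8.8] turn 0.0 tilt [-5.e-04  2.e-04 -1.e+00] F [ 0.4  0.7 -2.8] M [-0.02 -0.02 -0.01] clk 10.125 open 0.01585189687289658 tcp [ 0.6211 -0.0625  0.2028] ydir -0.69
```

View pics/s6o.png

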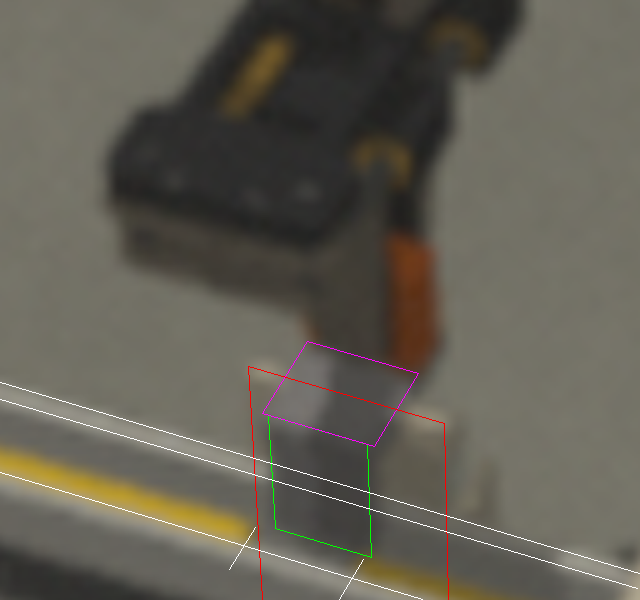

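```bash
python3 -m handwheel '[{"jaw":1,"travel":[0,0,2],"turn":0},{"jaw":1,"travel":[0,0,4],"turn":0},{"jaw":1,"travel":[0,0,6],"turn":0},{"jaw":1,"travel":[0,0,8],"turn":0},{"jaw":1,"travel":[0,0,8.5],"turn":0},{"jaw":1,"travel":[0,0,8.5],"turn":0}]'; python3 go.py .621 -.062 .1915 -0.7; python3 go.py .621 -.062 .192 -0.7
```

```text
clock: 10.92
tcp_pos: [0.6212, -0.0625, 0.1946]
tcp_rot: [0.711, 0.703, -0.0, -0.0]
force: [1.0, -0.1, -2.5]
opening: 0.0154
travel [ 0.5 -0.2  3.1] turn 0.0 tilt [-0.  0. -1.] F [ 1.  -0.1 -2.5] M [0.03 0.   0.02] clk 10.925 open 0.015440665911292534 tcp [ 0.6212 -0.0625  0.1946] ydir -0.69
travel [ 0.5 -0.2  2.6] turn 0.0 tilt [-0.  0. -1.] F [ 1.  -0.1 -2.5] M [0.03 0.   0.02] clk 10.925 open 0.015440665911292534 tcp [ 0.6212 -0.0625  0.1946] ydir -0.69
```

```bash
for i in 1; do python3 -m handwheel '[{"jaw":1,"travel":[0,0,1],"turn":0},{"jaw":1,"travel":[0,0,2],"turn":0},{"jaw":1,"travel":[0,0,2],"turn":0}]'; done; python3 go.py .621 -.062 .192 -0.7; python3 -m handwheel '[{"jaw":1,"travel":[0,0,0.5],"turn":0},{"jaw":1,"travel":[0,0,1],"turn":0},{"jaw":1,"travel":[0,0,1],"turn":0}]'; python3 go.py .621 -.062 .192 -0.7
```

```text
clock: 11.3
tcp_pos: [0.6211, -0.0625, 0.1925]
tcp_rot: [0.711, 0.703, -0.0, -0.0]
force: [-0.8, -0.1, -2.4]
opening: 0.0158
travel [ 0.5 -0.1  0.5] turn 0.0 tilt [-2.e-04  0.e+00 -1.e+00] F [-0.8 -0.1 -2.4] M [-0.02 -0.08  0.05] clk 11.3 open 0.015788154898926973 tcp [ 0.6211 -0.0625  0.1925] ydir -0.69
clock: 11.68
tcp_pos: [0.6213, -0.0625, 0.1919]
tcp_rot: [0.711, 0.703, 0.0, 0.0]
force: [-0.8, 0.1, -0.2]
opening: 0.0156
travel [ 0.5 -0.3 -0.1] turn 0.0 tilt [ 3.e-04 -1.e-04 -1.e+00] F [-0.8  0.1 -0.2] M [-0.01  0.15  0.01] clk 11.675 open 0.015562593378028273 tcp [ 0.6213 -0.0625  0.1919] ydir -0.68
```

```bash
python3 -m handwheel '[{"jaw":1,"travel":[-1,0,0.3],"turn":0},{"jaw":1,"travel":[-2,0,0.3],"turn":0},{"jaw":1,"travel":[-3,0,0.3],"turn":0},{"jaw":1,"travel":[-4,0,0.3],"turn":0},{"jaw":1,"travel":[-5,0,0.3],"turn":0},{"jaw":1,"travel":[-5,0,0.3],"turn":0}]'; python3 go.py .621 -.062 .192 -0.7; python3 -m handwheel '[{"jaw":1,"travel":[-1,0,0],"turn":0},{"jaw":1,"travel":[-2,0,0],"turn":0},{"jaw":1,"travel":[-2,0,0],"turn":0}]'; python3 go.py .621 -.0715 .192 -0.7
```

```text
clock: 12.42
tcp_pos: [0.6214, -0.0677, 0.1916]
tcp_rot: [0.711, 0.703, 0.0, 0.0]
force: [0.4, 2.2, 1.5]
opening: 0.0156
travel [ 5.7 -0.5 -0.4] turn 0.0 tilt [ 8.e-04 -4.e-04 -1.e+00] F [0.4 2.2 1.5] M [ 0.49 -0.48  0.11] clk 12.425 open 0.015595415449369602 tcp [ 0.6214 -0.0677  0.1916] ydir -0.69
clock: 12.8
tcp_pos: [0.6202, -0.0702, 0.1902]
tcp_rot: [0.711, 0.703, -0.001, -0.001]
force: [0.2, -0.3, -2.6]
opening: 0.0155
travel [-1.3  0.8 -1.8] turn -0.0 tilt [-0.0026 -0.001  -1.    ] F [ 0.2 -0.3 -2.6] M [-0.1  -0.04 -0.03] clk 12.8 open 0.015485103710274267 tcp [ 0.6202 -0.0702  0.1902] ydir -0.7
```

```bash
python3 -m handwheel '[{"jaw":1,"travel":[-0.5,0,1],"turn":0},{"jaw":1,"travel":[-1,0,2],"turn":0},{"jaw":1,"travel":[-1,0,2.5],"turn":0},{"jaw":1,"travel":[-1,0,2.5],"turn":0}]'; python3 go.py .621 -.0715 .180 -0.7
```

```text
clock: 13.3
tcp_pos: [0.621, -0.0705, 0.1886]
tcp_rot: [0.711, 0.703, -0.0, -0.0]
force: [-0.4, 0.4, -2.7]
opening: 0.0158
travel [-1.   0.   8.6] turn 0.0 tilt [-3.e-04  0.e+00 -1.e+00] F [-0.4  0.4 -2.7] M [-0.06 -0.09  0.03] clk 13.3 open 0.01582930448918228 tcp [ 0.621  -0.0705  0.1886] ydir -0.69
```

Inside the pocket and free: the foot is at about 134.6 mm with only the carrier's weight on the wrist. Next I'll lower it gently to the floor.

```bash
python3 -m handwheel '[{"jaw":1,"travel":[0,0,1],"turn":0},{"jaw":1,"travel":[0,0,2],"turn":0},{"jaw":1,"travel":[0,0,3],"turn":0},{"jaw":1,"travel":[0,0,4],"turn":0},{"jaw":1,"travel":[0,0,4],"turn":0}]'; python3 go.py .621 -.0715 .180 -0.7;  python3 -m handwheel '[{"jaw":1,"travel":[0,0,1],"turn":0},{"jaw":1,"travel":[0,0,2],"turn":0},{"jaw":1,"travel":[0,0,3],"turn":0},{"jaw":1,"travel":[0,0,3],"turn":0}]'; python3 go.py .621 -.0715 .180 -0.7
```

```text
clock: 13.92
tcp_pos: [0.621, -0.0705, 0.1847]
tcp_rot: [0.711, 0.703, -0.0, -0.0]
force: [-0.1, -0.1, -2.7]
opening: 0.0156
travel [-1.  -0.   4.7] turn 0.0 tilt [-3.e-04  1.e-04 -1.e+00] F [-0.1 -0.1 -2.7] M [ 0.01 -0.09  0.01] clk 13.925 open 0.015583390358051528 tcp [ 0.621  -0.0705  0.1847] ydir -0.69
clock: 14.42
tcp_pos: [0.621, -0.0705, 0.1816]
tcp_rot: [0.711, 0.703, -0.0, -0.0]
force: [-0.4, -0.9, -2.8]
opening: 0.0164
travel [-1.  -0.   1.6] turn 0.0 tilt [-2.e-04  1.e-04 -1.e+00] F [-0.4 -0.9 -2.8] M [-0.01 -0.05 -0.01] clk 14.425 open 0.01635029719469326 tcp [ 0.621  -0.0705  0.1816] ydir -0.69
```

```bash
python3 -m handwheel '[{"jaw":1,"travel":[0,0,0.7],"turn":0},{"jaw":1,"travel":[0,0,1.4],"turn":0},{"jaw":1,"travel":[0,0,1.4],"turn":0}]'; python3 go.py .621 -.0715 .180 -0.7;  python3 -m handwheel '[{"jaw":1,"travel":[0,0,0.4],"turn":0},{"jaw":1,"travel":[0,0,0.4],"turn":0}]'; python3 go.py .621 -.0715 .180 -0.7
```

```text
clock: 14.8
tcp_pos: [0.6211, -0.0705, 0.1803]
tcp_rot: [0.711, 0.703, -0.0, -0.0]
force: [-0.3, -0.9, -2.7]
opening: 0.0153
travel [-1.  -0.1  0.3] turn 0.0 tilt [-1.e-04  0.e+00 -1.e+00] F [-0.3 -0.9 -2.7] M [-0.01 -0.03  0.01] clk 14.8 open 0.015338689572801108 tcp [ 0.6211 -0.0705  0.1803] ydir -0.69
clock: 15.05
tcp_pos: [0.6212, -0.0705, 0.1801]
tcp_rot: [0.711, 0.703, 0.0, 0.0]
force: [-0.1, 1.0, -1.6]
opening: 0.0157
travel [-1.  -0.1  0.1] turn 0.0 tilt [ 2.e-04 -1.e-04 -1.e+00] F [-0.1  1.  -1.6] M [-0.04 -0.05 -0.04] clk 15.05 open 0.015728893284665216 tcp [ 0.6212 -0.0705  0.1801] ydir -0.69
```

```bash
python3 -m handwheel '[{"jaw":0.62,"travel":[0,0,0],"turn":0},{"jaw":0.5,"travel":[0,0,0],"turn":0},{"jaw":0.3,"travel":[0,0,0],"turn":0},{"jaw":0.2,"travel":[0,0,0],"turn":0},{"jaw":0.2,"travel":[0,0,0],"turn":0}]'; python3 go.py .621 -.0715 .180 -0.7; python3 -c "
from h import *
snap('scene','s7.png',(150,110,290,235),5)"
```

```text
clock: 15.68
tcp_pos: [0.6212, -0.0705, 0.1801]
tcp_rot: [0.711, 0.703, 0.0, 0.0]
force: [0.2, -0.3, 1.0]
opening: 0.0369
travel [-1.  -0.2  0.1] turn 0.0 tilt [ 3.e-04 -1.e-04 -1.e+00] F [ 0.2 -0.3  1. ] M [-0.03 -0.07  0.02] clk 15.675 open 0.03691975927109474 tcp [ 0.6212 -0.0705  0.1801] ydir -0.69
```

View pics/s7.png

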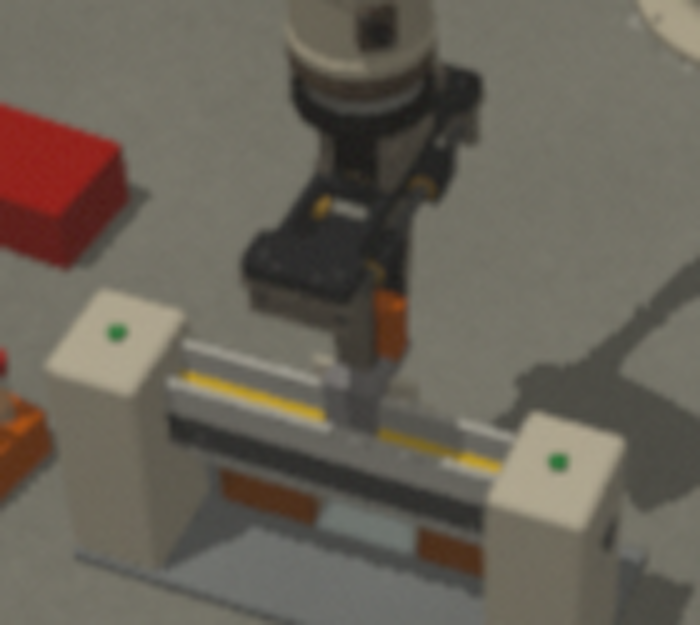

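The carrier is seated in the pocket (tongue at about (355,405) in the crop) and the jaws are clear of the handle. I'll retreat upwards and then back.

```bash
python3 -m handwheel '[{"jaw":0,"travel":[0,0,-3],"turn":0},{"jaw":0,"travel":[0,0,-10],"turn":0},{"jaw":0,"travel":[0,0,-25],"turn":0},{"jaw":0,"travel":[0,0,-45],"turn":0},{"jaw":0,"travel":[0,0,-70],"turn":0},{"jaw":0,"travel":[0,0,-95],"turn":0},{"jaw":0,"travel":[0,-40,-110],"turn":0},{"jaw":0,"travel":[0,-85,-115],"turn":0},{"jaw":0,"travel":[0,-130,-115],"turn":0},{"jaw":0,"travel":[0,-180,-115],"turn":0},{"jaw":0,"travel":[0,-220,-115],"turn":0},{"jaw":0,"travel":[0,-220,-115],"turn":0}]'; python3 -c "
from h import *
snap('scene','s8.png',(150,110,290,235),5);snap('top','t8.png',(215,110,345,215),6)
from fit import *
print(handlefit((.621,-.0705,0.),zoff=.064))"
```

```text
clock: 17.23
tcp_pos: [0.4001, -0.0679, 0.2968]
tcp_rot: [0.712, 0.702, 0.001, 0.002]
force: [0.5, 0.2, 0.0]
opening: 0.0459
(array([ 0.61895833, -0.069875  ,  0.33916667]), np.float64(1.2499138228197173))
```

View pics/s8.png

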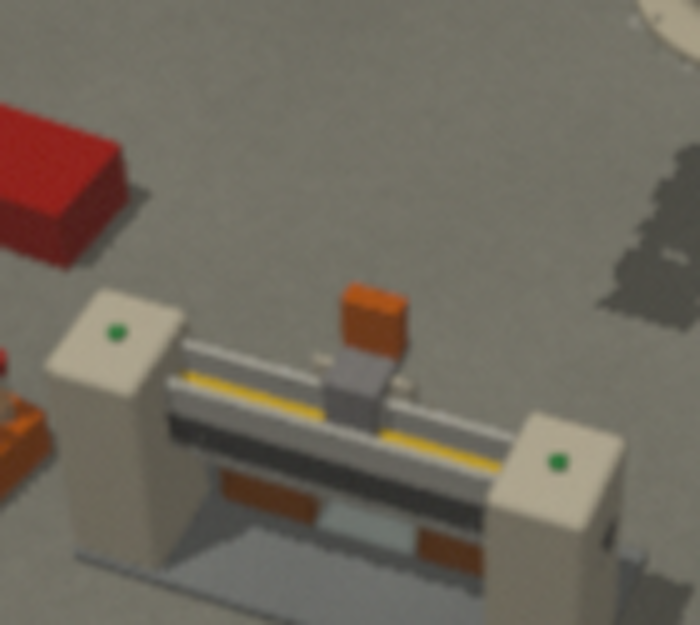

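View pics/t8.png

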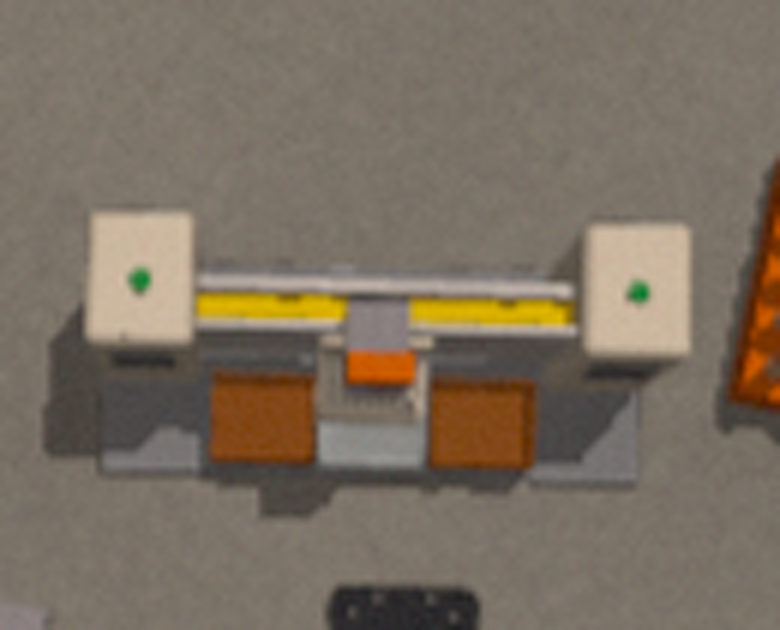

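```bash
python3 - <<'E'
from fit import *
for tilt in (0,.05,.1,.15):
    def pt(a,b,z,o=(.6212,-.0705,.064),piv=(.035,.062)):
        a-=piv[0];z-=piv[1]; a,z=a*np.cos(tilt)-z*np.sin(tilt),a*np.sin(tilt)+z*np.cos(tilt)
        return [o[0]+a+piv[0],o[1]+b,o[2]+z+piv[1]]
    S=[((proj('scene',pt(x,y,z))-[150,110])*5+2).round().tolist() for x,y,z in [(.008,-.018,.146),(.008,.018,.146),(.008,.018,.108),(.039,-.017,.108),(.039,.017,.108)]]
    T=[((proj('top',pt(x,y,z))-[215,110])*6+2.5).round().tolist() for x,y,z in [(.008,.018,.146),(.008,-.018,.146),(.039,.017,.108),(.039,-.017,.108),(-.02,.03,.1)]]
    print(tilt,S,T)
E
```

```text
0 [[338.0, 298.0], [397.0, 314.0], [398.0, 361.0], [320.0, 382.0], [376.0, 398.0]] [[345.0, 346.0], [414.0, 347.0], [345.0, 299.0], [408.0, 300.0], [319.0, 409.0]]
0.05 [[341.0, 295.0], [400.0, 311.0], [400.0, 361.0], [322.0, 379.0], [377.0, 395.0]] [[345.0, 354.0], [414.0, 355.0], [345.0, 303.0], [408.0, 304.0], [319.0, 413.0]]
0.1 [[344.0, 292.0], [403.0, 308.0], [402.0, 360.0], [323.0, 376.0], [379.0, 392.0]] [[345.0, 362.0], [414.0, 363.0], [345.0, 308.0], [408.0, 309.0], [318.0, 416.0]]
0.15 [[347.0, 290.0], [406.0, 306.0], [403.0, 359.0], [325.0, 374.0], [380.0, 389.0]] [[345.0, 370.0], [413.0, 372.0], [345.0, 312.0], [408.0, 313.0], [318.0, 420.0]]
```

```bash
python3 -m handwheel '[{"jaw":0,"travel":[0,0,0],"turn":0},{"jaw":0,"travel":[0,0,0],"turn":0},{"jaw":0,"travel":[0,0,0],"turn":0},{"jaw":0,"travel":[0,0,0],"turn":0}]'; python3 -c "
from h import *
a=cv2.cvtColor(snap('top','t9.png',None,1.5),cv2.COLOR_RGB2GRAY)
b=cv2.cvtColor(cv2.imread('pics/t8.png'),cv2.COLOR_BGR2GRAY)
c=cv2.resize(a[110:215,215:345],None,fx=6,fy=6,interpolation=cv2.INTER_CUBIC)
print('change near carrier',np.abs(c[280:480,300:450].astype(int)-b[280:480,300:450]).max())
print(close_job())"
```

```text
clock: 17.92
tcp_pos: [0.4012, -0.0679, 0.2949]
tcp_rot: [0.711, 0.703, -0.0, -0.0]
force: [0.3, 0.6, -0.5]
opening: 0.046
change near carrier 9
the job is handed in; nothing more can be done
None
```

View pics/t9.png

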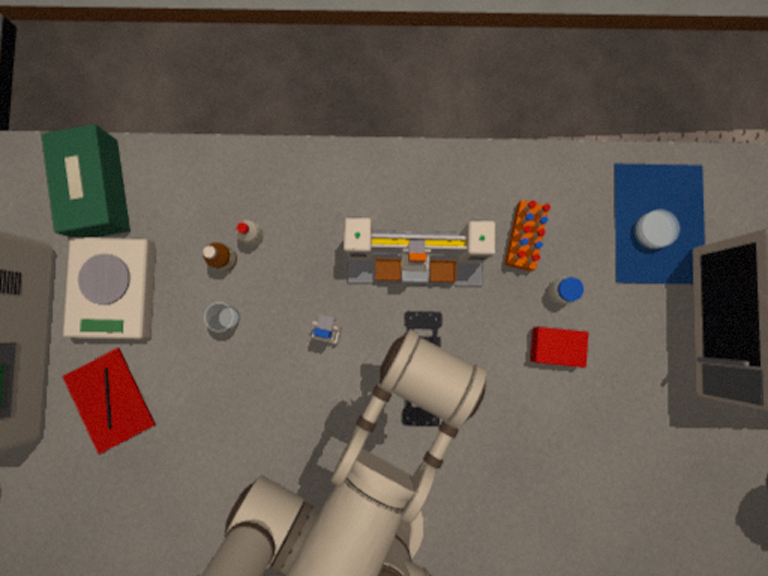

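The orange-handled carrier hangs on the rail with its hook down in the pocket. It is released, and I handed the job in at about 18 s. I lifted it over the lip, lowered it onto the guide bar (about 2 N felt), slid it 8 mm until it dropped in, then lowered it to the floor.

**Last checks:**
- **Seating:** floor contact came at the height expected for a foot at 126 mm.
- **Upright and at rest:** in the last pictures it tilts by roughly 0.02–0.05 rad, and two top views about 0.7 s apart show no movement beyond picture noise.
- **Clearance and other things:** the gripper is clear of everything. By eye, the spare and the other things are where they were at the start.
- **Forces:** the force readings at the end of each move stayed within about 5 N. I have no record of forces during a move.

**What disagreed:**
- **Rail position:** the cameras differed by about 2 mm on how far away the rail is. My first crossing therefore brushed the lip with about 3 N, and I backed off 2.5 mm.
- **Final handle fit:** this automatic check failed because it picked up the orange baths. I judged the tilt by comparing predicted corner positions with the pictures instead.

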